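# Open the push-and-turn counter dispenser on the games table

## Task

Open the counter dispenser on the games table: press its sprung orange cap down and, keeping it down, twist it counter-clockwise until you feel it stop, then let it spring up and lift it off. Set the cap down, not dropped, bar upwards in the wooden tray and let go. Do not force the cap against the dispenser, and leave the glue bottle, the tumbler and the card box alone.

Things in the scene. Friction and masses are not known exactly. Their poses are not given: they have to be found in the camera images.
- dispenser: Fixed clear round tube 68 mm across, a sprung stack of counters inside, on a wooden foot 116 x 116 mm whose top is 18 mm above this origin. Origin on the tube's axis, 0 to 20 mm above the table (differs per start). z up, x and y along the foot's sides. The cap pressing or jamming on the dispenser with over 75 N (all contacts added) damages it; locked at rest it is 17 N.
- mouth (a point): Centre of the top face of the blue neck ring, 100 mm above the dispenser's origin. The ring is 5 mm thick and has two slots for the lugs; which way they face differs per start and hardly shows. Pressed down 6 mm, the cap's disc meets the ring and goes no farther. Turned counter-clockwise, the cap meets a hard stop with its lugs at the slots (2 degrees past their middle).
- cap: Loose orange push-and-turn cap, about 90 g. Origin: centre of the plug's underside. Upwards from it: plug 40 mm across with two lugs, disc 66 mm across from 16 to 22 mm, and on the disc a finger bar along x, 56 mm long, 14 mm wide, top at 48 mm. At the start locked upright in the neck, origin 90 mm above the dispenser's; the slots lie 35 to 85 degrees on counter-clockwise (seen from above).
- cap_bar (a point): Centre of the cap's finger bar, 13 mm above the disc and 35 mm above the cap's origin; axes as the cap's (x along the bar). Fingers fit astride the bar and the tips may press on the disc. The spring resists pressing with about 8 N at first, 12 N when fully down.
- cap_lug (a point): Centre of one of the cap's two lugs (at both ends of its x axis, under the neck ring; 7 mm wide, 5 mm high, reaching 27 mm from the axis). A catch tooth 4 mm deep holds them: press down over 4 mm and keep down while turning counter-clockwise. At the slots (4 degrees play) the spring lifts the cap 6 mm above its locked height, free to pull up; short of them the lugs still hold it.
- tray: Fixed shallow square wooden tray, 140 x 140 mm outside, 14 mm high, walls 6 mm and floor 6 mm thick. Origin: centre of its underside, on the table. The cap stands in it on its plug and lugs.
- glue: Loose white glue bottle with red cap, 48 mm across, 105 mm high, bystander. Origin: centre of its underside.
- tumbler: Loose green plastic tumbler, 68 mm across, 85 mm high, bystander. Origin: centre of its underside.
- cardbox: Loose small box of playing cards, 70 x 45 x 30 mm, bystander. Origin: centre of its underside.
Mind the look-alikes: they are no part of the job. Of the things that look like the tray, the smaller one is meant.

How it is judged (in metres and radians):
On the way, in this order (a step that is already met when the one before it is completed fails the run):
1. pressed and twisted free, the cap has risen into the slots, still on the neck (z of cap in the frame of dispenser above 0.093 m and horizontal distance between cap and dispenser below 0.008 m), for 0.05 s.
2. the cap is lifted clear of the neck (z of cap in the frame of dispenser above 0.14 m).
At the end, for the whole second after the job is handed in: The cap stands at rest and let go on the tray's floor, bar upwards (within 7 degrees), its centre within the tray's walls (50 mm of the tray's centre along each side) (z of cap in the frame of tray between 0.002 and 0.01 m and x of cap in the frame of tray between -0.05 and 0.05 m and y of cap in the frame of tray between -0.05 and 0.05 m and angle between cap's own z axis and vertical below 0.12 rad and linear speed of cap below 0.02 m/s and contact force between the fingers and cap below 0.1 N); the robot touches nothing.
It fails at once if the cap is forced against the dispenser with more than 75 N (contact force between cap and dispenser above 75 N).
It fails at once if the cap is dropped (falls out of the fingers at over 0.6 m/s) (contact force between the fingers and cap below 0.1 N and linear speed of cap above 0.6 m/s).
It fails at once if the glue bottle, tumbler or card box is moved more than 15 mm (distance of any of glue, tumbler, cardbox from where it was at the start of the episode above 0.015 m).
It also fails if it takes over 70 s, if anything falls off the work surface, if the arm or the gripper's body presses on something with over 40 N, if the wrist force passes 120 N, or if a joint passes its speed limit or range.

## Robot

A 6-joint arm with a two-finger parallel gripper is mounted at the origin on the work surface. World frame = base frame: x ahead of the robot, y to its left, z up, the work surface at z = 0. Lengths are in m, angles in degrees, forces in N, time in s.
With the tool pointing down it reaches from about 0.375 to 0.975 m from the base axis. Payload 3.8 kg.
Tool frame: the origin (TCP) lies at the very end of the fingers, on their centre line; the grasp point (between the pads) lies 19 mm behind it; z points along the fingers, y is the line along which they close (so a half turn about z gives the same grasp; the last joint's range is limited). The gripper opens to 85 mm and grips with 20 to 120 N. Pads are 22 mm wide; open, the fingers measure 114 mm over their backs; the gripper's body (76 mm by 85 mm) begins 54 mm behind the grasp point. The pads swing forward as they close: fully open they stand 13 mm farther back than shut.
Start: joints at [-2.114, 15.12, 91.902, -0, 72.978, -2.114], TCP at [0.675, -0, 0.231] pointing down, gripper open.
Joint ranges: [-150.88, 150.88], [-54.13, 125.18], [17.81, 147.31], [-75.09, 255.09], [0, 152.58], [-146.25, 146.25]. Speed limits (degrees/s): [147.25, 147.25, 180, 180, 180, 180].

## Interface

Orientations are given as a 3x3 rotation matrix whose columns are the frame's x, y, z axes.
In Python, from bench import env gives the robot as it stands. The module is installed in compiled form; this text tells all that it offers.
- The arm moves only by the shell command python3 -m handwheel 'ROWS' [FORCE]. ROWS is JSON, a list that holds one entry, the list of rows, each a list of 5 numbers: the shift along the tool's x, y, z in units of 30 mm (1.0 is 30 mm), then the turn about the tool's z in units of 5 degrees (1.0 is 5 degrees), then the finger opening in mm, from 0 to 85.4. A call has exactly 8 rows; each row shifts and turns the commanded pose from where the row before left it, along the tool's axes as they then stand; what a row does not reach is not made up. A row lasts 1/12 s, in which the tool goes at most 41.7 mm and 7.16 degrees, less where a joint would pass 70% of its speed; a pose out of reach is approached as far as the arm can. A call is refused whole if a number of a shift passes 1 or a number of a turn 1, either way. A call with a gripper value outside its range is refused whole. The fingers move at their own pace and stop on an object; FORCE is the grip in N (left out, the last holds). Time passes only in rows, so rows that do not move let the fingers close, or fill a call up. It gives the time, the measured TCP pose, the force, the opening and the grip force at its end, in the units of the state.
- env.sense(): the state, without advancing time (a new reading comes with each control period).
- env.grab_frame(name): name is "scene" or "side" or "wrist"; returns the picture (420x560x3 uint8, red, green, blue); there is no depth.
- env.calibration(name): a dict with "camera_matrix" (3x3 intrinsics, pixels), "distortion" ([k1, k2, p1, p2, k3] as OpenCV has them; the pictures are not rectified), "xyz" and "attitude" of the camera in the world. Camera axes: x right, y down, z forward; pixel columns grow to the right and rows downward; lengths in m; the calibration is good to about 2 mm. A picture is of the moment at which its call begins: read the wrist's pose just before it. calibration takes no time and is no camera call; for the wrist camera it gives the pose at the moment of the call.
- env.close_job(): hands the job in; it is judged then, once.
The state is a dict: "t": time; "joint_pos": joint angles; "qd": joint speeds; "tau": joint torques, N m; "tcp_pos": TCP position; "tool_rot": TCP orientation; "ft_force": force on the tool from outside, world axes, zero at the start; "ft_torque": the same for the moment, N m; "finger_gap": finger opening in m; "finger_force": force on a finger pad.
Only numpy, scipy, OpenCV 4.12 (cv2) and the standard library are available. Lean on these libraries where they do the work, as an engineer would, in place of code of your own. Each camera call takes 0.05 s, during which the arm holds its last target. There are 200 camera calls.

## Working session

There is one attempt and no reset: what is moved stays moved. The work goes in short steps, Python scripts to look and compute and a shell command to move; the robot and the scene stay as the last step left them, time stands still between calls to the robot, and variables do not carry over. Pictures are saved under pics/ and viewed, at most 10 in all, crops included, and the job is handed in when it is done.

```bash
mkdir -p pics; cat > h.py <<'E'
from bench import env
import numpy as np, cv2
def snap(n,f):
    c=env.calibration(n); im=env.grab_frame(n); cv2.imwrite('pics/'+f,cv2.cvtColor(im,cv2.COLOR_RGB2BGR)); return im,c
def ray(c,uv):
    K=np.array(c['camera_matrix']);d=np.array(c['distortion'])
    p=cv2.undistortPoints(np.array([[uv]],float),K,d)[0,0]
    v=np.array(c['attitude'])@np.array([p[0],p[1],1]); return np.array(c['xyz']),v/np.linalg.norm(v)
def tri(l):
    A=0;b=0
    for c,uv in l:
        o,v=ray(c,uv);P=np.eye(3)-np.outer(v,v);A=A+P;b=b+P@o
    x=np.linalg.solve(A,b); return x,[np.linalg.norm(np.cross(x-ray(c,uv)[0],ray(c,uv)[1])) for c,uv in l]
def onz(c,uv,z):
    o,v=ray(c,uv); return o+v*(z-o[2])/v[2]
E
python3 - <<'E'
from h import *
s=env.sense();print(s)
for n in('scene','side','wrist'):
    im,c=snap(n,n+'0.png');print(n,c)
a=[cv2.imread(f'pics/{n}0.png') for n in('scene','side')]
E
```

```text
{'t': 0.0, 'joint_pos': array([-2.11367020e+00,  1.51692099e+01,  9.19843478e+01, -8.62696679e-04,
        7.29769931e+01, -2.11359161e+00]), 'qd': array([ 0.0870972 ,  0.02983115,  0.04091717,  0.09115696, -0.02322046,
        0.0329263 ]), 'tau': array([ 6.10465631e-04, -5.15121067e+01, -3.67308676e+01, -4.07824507e-05,
        1.31324201e-02,  1.46811578e-05]), 'tcp_pos': array([6.74244065e-01, 2.74504360e-05, 2.29932269e-01]), 'tool_rot': array([[-2.97329988e-06,  9.99997406e-01, -2.27751869e-03],
       [ 9.99999998e-01,  3.13193702e-06,  6.96499320e-05],
       [ 6.96568844e-05, -2.27751848e-03, -9.99997404e-01]]), 'ft_force': array([ 1.03216691,  0.62336232, -1.19870763]), 'ft_torque': array([-0.03198254, -0.00388616,  0.02483721]), 'finger_force': 0.0, 'finger_gap': 0.08539425435331768}
scene {'camera_matrix': array([[436.58852949,   0.        , 273.66601633],
       [  0.        , 436.58852949, 208.44505697],
       [  0.        ,   0.        ,   1.        ]]), 'distortion': array([-0.08475746,  0.        ,  0.        ,  0.        ,  0.        ]), 'xyz': array([1.07552928, 0
[... 433 characters left out ...]
  0.        ]), 'xyz': array([ 0.24572614, -0.91544933,  0.86923113]), 'attitude': array([[ 0.97336406, -0.1396885 ,  0.18179531],
       [-0.22917992, -0.61443175,  0.75495045],
       [ 0.00624291, -0.77650547, -0.63007959]])}
wrist {'camera_matrix': array([[322.76552644,   0.        , 279.51513678],
       [  0.        , 322.76552644, 211.37420793],
       [  0.        ,   0.        ,   1.        ]]), 'distortion': array([0.00138582, 0.        , 0.        , 0.        , 0.        ]), 'xyz': array([0.67439836, 0.07041778, 0.37232329]), 'attitude': array([[ 0.99999672,  0.00169861, -0.00191687],
       [ 0.001096  , -0.96024716, -0.27914904],
       [-0.00231484,  0.27914602, -0.96024587]])}
```

View pics/scene0.png

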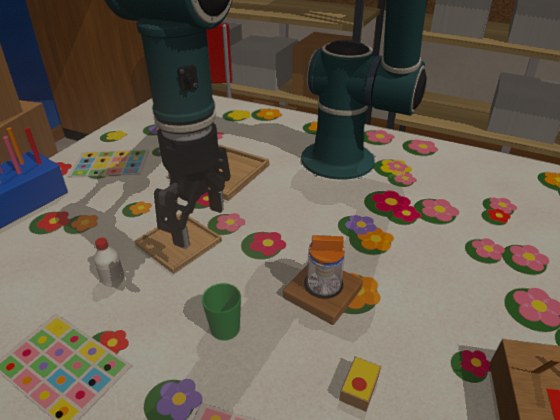

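View pics/side0.png

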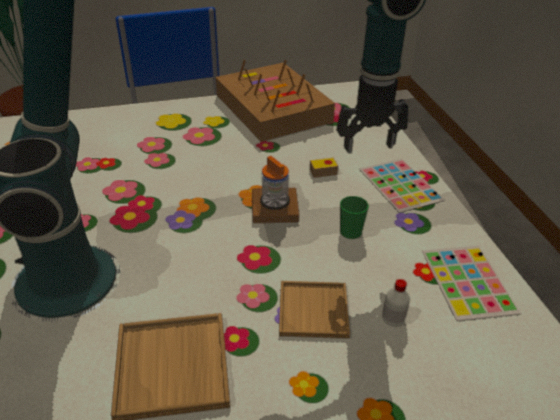

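The orange cap is at scene (327,250) and side (275,170). Nothing else looks like a push-and-turn cap; the tumbler is at scene (223,312) and the glue bottle's red cap at (101,243). There are two trays: the small one at scene (178,240), side (315,309), and the large one at scene (235,170), side (172,362). I choose the small one. Next I check these in a close crop.

```bash
python3 - <<'E'
from h import *
a=cv2.imread('pics/scene0.png');b=cv2.imread('pics/side0.png')
def cr(i,u,v,w,h,k): return cv2.resize(i[v:v+h,u:u+w],None,fx=k,fy=k,interpolation=cv2.INTER_CUBIC)
A=np.hstack([cr(a,280,225,80,60,5),cr(b,235,145,80,60,5)])
B=np.hstack([cr(a,130,200,100,75,4),cr(b,265,270,100,75,4)])
cv2.imwrite('pics/crop1.png',np.vstack([A,B]))
c=env.calibration('scene');d=env.calibration('side')
for n,p,q in [('bar',(327,243),(274,165)),('tray',(178,241),(315,310)),('big',(235,170),(172,362)),('glue',(101,243),(401,285)),('tumb',(223,292),(353,203)),('box',(361,370),(322,162))]: print(n,tri([(c,p),(d,q)]))
E
```

```text
bar (array([0.50340753, 0.14553034, 0.13203823]), [np.float64(0.0013723607568324107), np.float64(0.0013723607568324333)])
tray (array([ 0.50505291, -0.20501476,  0.0042288 ]), [np.float64(0.0026967971061642292), np.float64(0.0026967971061642388)])
big (array([ 0.19504473, -0.24756705, -0.00408288]), [np.float64(0.01724332253541675), np.float64(0.017243322535416765)])
glue (array([ 0.65767886, -0.26125181,  0.09934832]), [np.float64(0.0011016329954381882), np.float64(0.0011016329954380672)])
tumb (array([0.6581399 , 0.01388345, 0.09185256]), [np.float64(0.0021105148388894835), np.float64(0.002110514838889298)])
box (array([0.66656365, 0.26823351, 0.03863403]), [np.float64(0.000785953882222467), np.float64(0.000785953882222474)])
```

View pics/crop1.png

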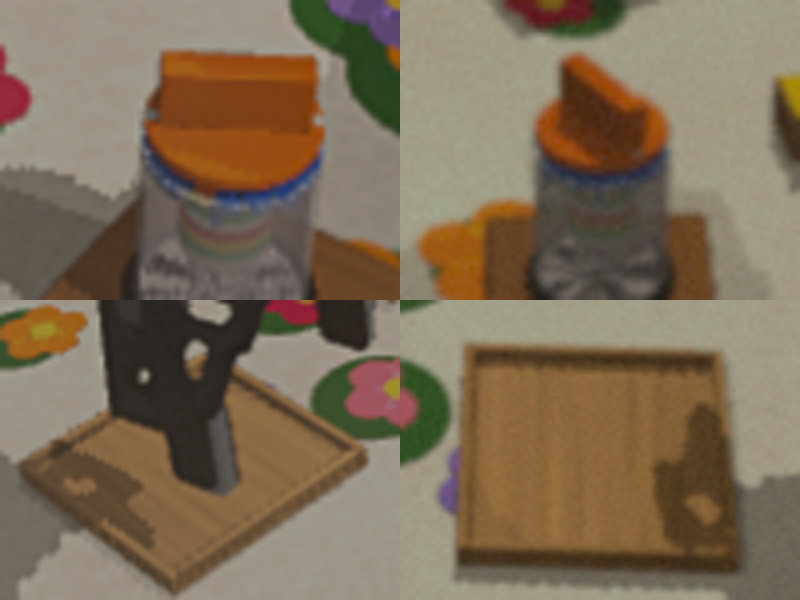

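The crop confirms the orange barred cap on the clear tube with its blue ring. The small tray has its rim corners visible in both views.

```bash
python3 - <<'E'
from h import *
c=env.calibration('scene');d=env.calibration('side')
S=lambda u,v:(280+u/5-.4,225+v/5-.4)
D=lambda u,v:(235+(u-400)/5-.4,145+v/5-.4)
T=lambda u,v:(130+u/4-.4,200+(v-300)/4-.4)
U=lambda u,v:(265+(u-400)/4-.4,270+(v-300)/4-.4)
c0=tri([(c,S(239,68)),(d,D(604,81))]);print('bartop',c0)
e1=tri([(c,S(163,66)),(d,D(638,105))]);e2=tri([(c,S(316,69)),(d,D(570,57))]);print(e1,e2)
v=e1[0]-e2[0];print('len',np.linalg.norm(v),'yaw',np.degrees(np.arctan2(v[1],v[0])))
P=[]
for n,p,q in [('TL',T(366,458),U(465,347)),('TR',T(175,592),U(722,352)),('BR',T(22,465),U(740,558)),('BL',T(205,360),U(457,553))]:
    x=tri([(c,p),(d,q)]);P.append(x[0]);print(n,x)
print(np.mean(P,0))
E
```

```text
bartop (array([0.50596503, 0.14550691, 0.14455473]), [np.float64(0.00035800229194344225), np.float64(0.00035800229194339053)])
(array([0.51679676, 0.12094353, 0.14515003]), [np.float64(0.0005889198371590617), np.float64(0.0005889198371591514)]) (array([0.49476557, 0.17032953, 0.14421404]), [np.float64(0.00012723629088525786), np.float64(0.00012723629088518784)])
len 0.05408536287747542 yaw -65.95826009672506
TL (array([ 0.45731452, -0.11613361,  0.00784378]), [np.float64(0.0007823365399545406), np.float64(0.0007823365399546178)])
TR (array([ 0.59192725, -0.1508149 ,  0.00822535]), [np.float64(0.0002651162175396888), np.float64(0.0002651162175397955)])
BR (array([ 0.55213021, -0.28690792,  0.01188294]), [np.float64(0.0014416304064148065), np.float64(0.0014416304064149644)])
BL (array([ 0.42053848, -0.25177567,  0.00782098]), [np.float64(0.001635387973867351), np.float64(0.0016353879738672846)])
[ 0.50547762 -0.20140803  0.00894326]
```

```bash
python3 -m handwheel '[[[0.6,-0.7,0,0,85],[0.6,-0.7,0,0,85],[0.6,-0.7,0,0,85],[0.6,-0.7,0,0,85],[0.6,-0.7,0,0,85],[0.6,-0.7,0,0,85],[0.6,-0.7,0,0,85],[0.6,-0.7,0,0,85]]]' 60
python3 -m handwheel '[[[0,0,0,-0.6,85],[0,0,0,-0.6,85],[0,0,0,-0.6,85],[0,0,0,-0.6,85],[0,0,0,-0.6,85],[0,0,0,-0.6,85],[0,0,0,-0.6,85],[0,0,0,-0.6,85]]]' 60
python3 - <<'E'
from h import *
im,c=snap('wrist','w1.png');print(c,env.sense()['joint_pos'])
E
```

```text
t: 0.82
tcp_pos: [0.5056, 0.1446, 0.2309]
tool_rot: [[0.0, 1.0, -0.001], [1.0, -0.0, -0.0], [-0.0, -0.001, -1.0]]
ft_force: [0.1, 0.3, -0.4]
finger_gap: 0.0853
finger_force: 0.0
t: 1.48
tcp_pos: [0.5067, 0.144, 0.2309]
tool_rot: [[-0.409, 0.912, -0.001], [0.912, 0.409, -0.0], [0.0, -0.001, -1.0]]
ft_force: [-0.3, -0.3, 1.6]
finger_gap: 0.0848
finger_force: 0.0
{'camera_matrix': array([[322.76552644,   0.        , 279.51513678],
       [  0.        , 322.76552644, 211.37420793],
       [  0.        ,   0.        ,   1.        ]]), 'distortion': array([0.00138582, 0.        , 0.        , 0.        , 0.        ]), 'xyz': array([0.47742712, 0.20814665, 0.37318449]), 'attitude': array([[ 9.12020498e-01,  3.93981112e-01,  1.14006551e-01],
       [ 4.10144294e-01, -8.75726182e-01, -2.54725954e-01],
       [-5.18692775e-04,  2.79074428e-01, -9.60269334e-01]])} [ 1.31511553e+01 -9.72413801e-01  1.09917135e+02 -2.27581518e-03
  7.10981875e+01 -1.11286683e+01]
```

View pics/w1.png

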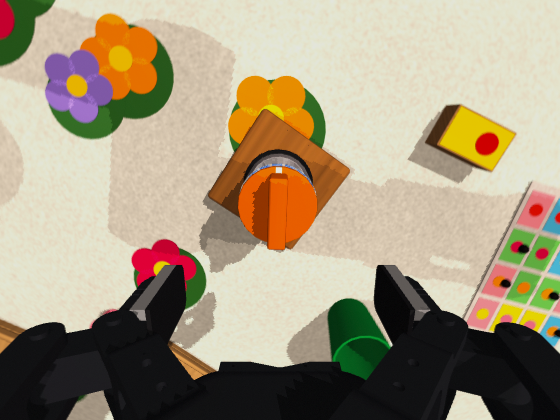

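The wrist view shows the cap disc at about (278,206). The bar runs from (279,177) to (277,250), nearly in line with the fingers' mid-line.

```bash
python3 - <<'E'
from h import *
im=cv2.imread('pics/w1.png');c=env.calibration('wrist')
hsv=cv2.cvtColor(im,cv2.COLOR_BGR2HSV)
m=cv2.inRange(hsv,(5,200,120),(14,255,255));m[:,:225]=0;m[:,330:]=0;m[:160]=0;m[255:]=0
ys,xs=np.where(m);print(xs.min(),xs.max(),ys.min(),ys.max())
print('bartop',onz(c,(278.3,213.5),.1446),'disc',onz(c,((xs.min()+xs.max())/2,205),.1186))
a=onz(c,(279.3,181),.1446);b=onz(c,(277.3,248),.1446);v=a-b;print(a,b,np.linalg.norm(v),np.degrees(np.arctan2(v[1],v[0])))
# triangulate height from scene+side+wrist
s=env.calibration('scene');d=env.calibration('side')
print(tri([(s,(327.4,238.2)),(d,(275.4,160.8)),(c,(278.3,213.5))]))
o=cv2.resize(im[160:260,220:340],None,fx=6,fy=6,interpolation=cv2.INTER_CUBIC);cv2.imwrite('pics/w1c.png',o)
E
```

```text
225 329 160 249
bartop [0.50442214 0.14563864 0.1446    ] disc [0.50356222 0.14470163 0.1186    ]
[0.49506564 0.16812386 0.1446    ] [0.51501679 0.12030014 0.1446    ] 0.051818497161203465 112.64498106103325
(array([0.50530466, 0.14545653, 0.14428688]), [np.float64(0.000614654694222796), np.float64(0.0006749571663580798), np.float64(0.0008421404230020564)])
```

View pics/w1c.png

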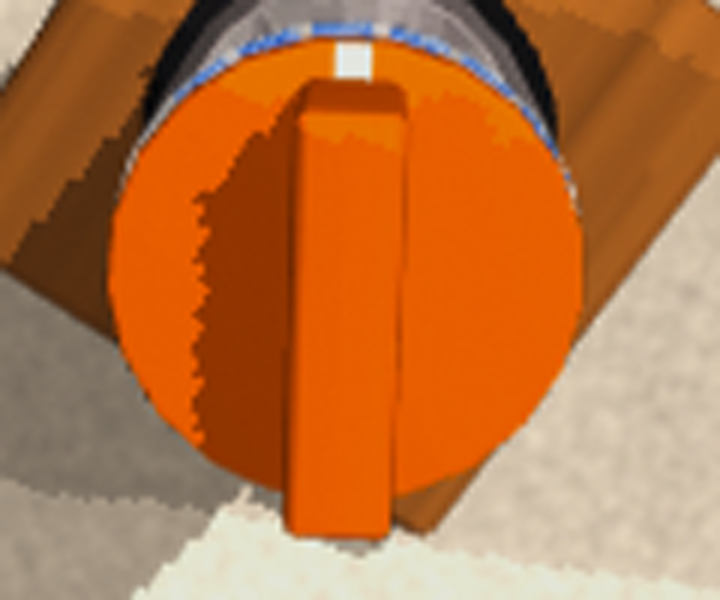

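```bash
python3 -m handwheel '[[[0.08,-0.05,0.2,0.4,36],[0,0,0.3,0,36],[0,0,0.3,0,36],[0,0,0.3,0,36],[0,0,0.3,0,36],[0,0,0.3,0,36],[0,0,0.3,0,36],[0,0,0,0,36]]]' 60
python3 - <<'E'
from h import *
im,c=snap('wrist','w2.png');a,_=snap('side','s2.png')
print(env.sense()['tcp_pos'])
o=np.hstack([cv2.imread('pics/w2.png')[60:360,100:460],cv2.resize(cv2.imread('pics/s2.png')[120:220,210:330],None,fx=3,fy=3)]);cv2.imwrite('pics/o2.png',o)
E
```

```text
t: 2.2
tcp_pos: [0.503, 0.1451, 0.1685]
tool_rot: [[-0.375, 0.927, -0.004], [0.927, 0.375, -0.001], [0.001, -0.004, -1.0]]
ft_force: [0.1, 0.2, -0.0]
finger_gap: 0.0357
finger_force: 0.0
[0.5042593  0.14545009 0.17056334]
```

View pics/o2.png

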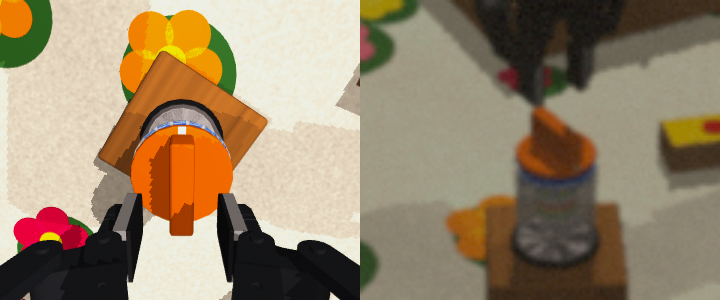

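The bar at (181,190) sits midway between the pads, so I go down astride it and close.

```bash
python3 -m handwheel '[[[0,0,0.3,0,36],[0,0,0.3,0,36],[0,0,0.3,0,36],[0,0,0.3,0,36],[0,0,0.2,0,36],[0,0,0.15,0,36],[0,0,0,0,36],[0,0,0,0,36]]]' 60
python3 -m handwheel '[[[0,0,0,0,10],[0,0,0,0,10],[0,0,0,0,10],[0,0,0,0,10],[0,0,0,0,10],[0,0,0,0,10],[0,0,0,0,10],[0,0,0,0,10]]]' 70
```

```text
t: 2.97
tcp_pos: [0.5045, 0.1455, 0.1244]
tool_rot: [[-0.375, 0.927, -0.001], [0.927, 0.375, -0.0], [0.0, -0.001, -1.0]]
ft_force: [-0.0, -0.1, -0.3]
finger_gap: 0.036
finger_force: 0.0
t: 3.63
tcp_pos: [0.5051, 0.1457, 0.1255]
tool_rot: [[-0.375, 0.927, 0.001], [0.927, 0.375, 0.0], [-0.0, 0.001, -1.0]]
ft_force: [-1.1, -0.8, 4.1]
finger_gap: 0.0121
finger_force: 69.1
```

```bash
python3 -m handwheel '[[[0,0,0.03,0,10],[0,0,0.03,0,10],[0,0,0.03,0,10],[0,0,0.03,0,10],[0,0,0.03,0,10],[0,0,0.03,0,10],[0,0,0,0,10],[0,0,0,0,10]]]' 70
```

```text
t: 4.3
tcp_pos: [0.5051, 0.1457, 0.1209]
tool_rot: [[-0.375, 0.927, 0.001], [0.927, 0.375, 0.0], [-0.0, 0.001, -1.0]]
ft_force: [-3.1, -0.9, 9.2]
finger_gap: 0.0124
finger_force: 69.9
```

```bash
python3 -m handwheel '[[[0,0,0.02,0,10],[0,0,0.02,0,10],[0,0,0.02,0,10],[0,0,0.02,0,10],[0,0,0,0,10],[0,0,0,0,10],[0,0,0,0,10],[0,0,0,0,10]]]' 70
```

```text
t: 4.97
tcp_pos: [0.5051, 0.1457, 0.1196]
tool_rot: [[-0.375, 0.927, 0.001], [0.927, 0.375, 0.0], [-0.0, 0.001, -1.0]]
ft_force: [-7.3, -2.6, 17.7]
finger_gap: 0.0124
finger_force: 70.7
```

```bash
python3 -m handwheel '[[[0,-0.03,-0.01,0,10],[0,0,0,-0.4,10],[0,0,0,-0.4,10],[0,0,0,-0.4,10],[0,0,0,-0.4,10],[0,0,0,-0.4,10],[0,0,0,0,10],[0,0,0,0,10]]]' 70
python3 -c "
from h import *
s=env.sense();print(s['ft_torque'],s['ft_force'],np.degrees(np.arctan2(s['tool_rot'][1,0],s['tool_rot'][0,0])))"
```

```text
t: 5.63
tcp_pos: [0.5055, 0.1453, 0.1196]
tool_rot: [[-0.53, 0.848, 0.004], [0.848, 0.53, 0.0], [-0.002, 0.003, -1.0]]
ft_force: [-1.9, -2.2, 12.0]
finger_gap: 0.0122
finger_force: 70.1
[-0.26178467  0.30762825  0.0811254 ] [-1.94922976 -2.17465783 12.0446739 ] 122.01365937387281
```

```bash
python3 -m handwheel '[[[0,0,0,-0.4,10],[0,0,0,-0.4,10],[0,0,0,-0.4,10],[0,0,0,-0.4,10],[0,0,0,-0.4,10],[0,0,0,-0.4,10],[0,0,0,0,10],[0,0,0,0,10]]]' 70
cat > q.py <<'E'
from h import *
s=env.sense();print('torque',s['ft_torque'].round(2),'yaw',np.degrees(np.arctan2(s['tool_rot'][1,0],s['tool_rot'][0,0])).round(2))
E
python3 q.py
```

```text
t: 6.3
tcp_pos: [0.5053, 0.145, 0.1196]
tool_rot: [[-0.695, 0.719, 0.003], [0.719, 0.695, -0.0], [-0.002, 0.002, -1.0]]
ft_force: [-2.1, -3.2, 12.7]
finger_gap: 0.0123
finger_force: 70.2
torque [-0.44  0.51  0.06] yaw 134.01
```

```bash
python3 -m handwheel '[[[0,0,0,-0.4,10],[0,0,0,-0.4,10],[0,0,0,-0.4,10],[0,0,0,-0.4,10],[0,0,0,-0.4,10],[0,0,0,0,10],[0,0,0,0,10],[0,0,0,0,10]]]' 70
python3 q.py
```

```text
t: 6.97
tcp_pos: [0.5052, 0.1449, 0.1196]
tool_rot: [[-0.809, 0.588, 0.003], [0.588, 0.809, -0.0], [-0.003, 0.001, -1.0]]
ft_force: [-2.5, -4.0, 13.1]
finger_gap: 0.0123
finger_force: 70.2
torque [-0.48  0.55  0.02] yaw 144.01
```

```bash
python3 -m handwheel '[[[0,0,0,-0.3,10],[0,0,0,-0.3,10],[0,0,0,-0.3,10],[0,0,0,-0.3,10],[0,0,0,0,10],[0,0,0,0,10],[0,0,0,0,10],[0,0,0,0,10]]]' 70
python3 q.py
python3 -m handwheel '[[[0,0,0,-0.3,10],[0,0,0,-0.3,10],[0,0,0,-0.3,10],[0,0,0,-0.3,10],[0,0,0,0,10],[0,0,0,0,10],[0,0,0,0,10],[0,0,0,0,10]]]' 70
python3 q.py
```

```text
t: 7.63
tcp_pos: [0.5051, 0.1448, 0.1196]
tool_rot: [[-0.866, 0.5, 0.003], [0.5, 0.866, -0.001], [-0.003, 0.001, -1.0]]
ft_force: [-3.1, -2.7, 12.5]
finger_gap: 0.0125
finger_force: 70.3
torque [-0.52  0.52 -0.05] yaw 150.01
t: 8.3
tcp_pos: [0.5051, 0.1448, 0.1197]
tool_rot: [[-0.914, 0.407, 0.003], [0.407, 0.914, -0.001], [-0.003, 0.0, -1.0]]
ft_force: [-2.9, -3.9, 13.6]
finger_gap: 0.0124
finger_force: 70.3
torque [-0.57  0.66 -0.  ] yaw 156.01
```

```bash
python3 -m handwheel '[[[0,0,0,-0.3,10],[0,0,0,-0.3,10],[0,0,0,-0.3,10],[0,0,0,-0.3,10],[0,0,0,0,10],[0,0,0,0,10],[0,0,0,0,10],[0,0,0,0,10]]]' 70
python3 q.py
python3 -m handwheel '[[[0,0,0,-0.3,10],[0,0,0,-0.3,10],[0,0,0,-0.3,10],[0,0,0,-0.3,10],[0,0,0,0,10],[0,0,0,0,10],[0,0,0,0,10],[0,0,0,0,10]]]' 70
python3 q.py
```

```text
t: 8.97
tcp_pos: [0.505, 0.1447, 0.1197]
tool_rot: [[-0.951, 0.309, 0.002], [0.309, 0.951, -0.001], [-0.003, -0.0, -1.0]]
ft_force: [-4.4, -4.7, 13.0]
finger_gap: 0.0123
finger_force: 70.3
torque [-0.62  0.67 -0.04] yaw 162.01
t: 9.63
tcp_pos: [0.505, 0.1446, 0.1197]
tool_rot: [[-0.978, 0.208, 0.002], [0.208, 0.978, -0.001], [-0.003, -0.001, -1.0]]
ft_force: [-3.8, -4.7, 13.5]
finger_gap: 0.0123
finger_force: 70.4
torque [-0.71  0.67  0.01] yaw 168.01
```

```bash
python3 -m handwheel '[[[0.01,-0.02,0,-0.3,10],[0,0,0,-0.3,10],[0,0,0,-0.3,10],[0,0,0,-0.3,10],[0,0,0,0,10],[0,0,0,0,10],[0,0,0,0,10],[0,0,0,0,10]]]' 70
python3 q.py
python3 -m handwheel '[[[0,0,0,-0.3,10],[0,0,0,-0.3,10],[0,0,0,-0.3,10],[0,0,0,0,10],[0,0,0,0,10],[0,0,0,0,10],[0,0,0,0,10],[0,0,0,0,10]]]' 70
python3 q.py
```

```text
t: 10.3
tcp_pos: [0.5049, 0.1445, 0.1196]
tool_rot: [[-0.995, 0.104, 0.003], [0.104, 0.995, -0.0], [-0.003, 0.0, -1.0]]
ft_force: [-2.2, -3.0, 12.0]
finger_gap: 0.0123
finger_force: 70.2
torque [-0.42  0.52 -0.02] yaw 174.01
t: 10.97
tcp_pos: [0.5049, 0.1444, 0.1196]
tool_rot: [[-1.0, 0.027, 0.003], [0.027, 1.0, -0.0], [-0.003, -0.0, -1.0]]
ft_force: [-3.6, -3.9, 12.8]
finger_gap: 0.0124
finger_force: 70.3
torque [-0.47  0.58 -0.4 ] yaw 178.43
```

```bash
python3 -m handwheel '[[[0,0,0,-0.2,10],[0,0,0,0,10],[0,0,0,0,10],[0,0,0,0,10],[0,0,0,0,10],[0,0,0,0,10],[0,0,0,0,10],[0,0,0,0,10]]]' 70
python3 q.py
```

```text
t: 11.63
tcp_pos: [0.5049, 0.1444, 0.1197]
tool_rot: [[-1.0, 0.011, 0.003], [0.011, 1.0, 0.0], [-0.003, 0.0, -1.0]]
ft_force: [-2.6, -3.9, 12.8]
finger_gap: 0.0122
finger_force: 70.7
torque [-0.56  0.52 -0.75] yaw 179.39
```

The stop is felt: the torque rises by 0.35 Nm per degree from a yaw of about 177.3. I ease back to near the slot middle and let the cap rise.

```bash
python3 -m handwheel '[[[0,0,0,0.5,10],[0,0,0,0.1,10],[0,0,-0.04,0,10],[0,0,-0.04,0,10],[0,0,-0.04,0,10],[0,0,-0.04,0,10],[0,0,0,0,10],[0,0,0,0,10]]]' 70
python3 q.py
```

```text
t: 12.3
tcp_pos: [0.5048, 0.1446, 0.1236]
tool_rot: [[-0.998, 0.061, 0.003], [0.061, 0.998, -0.0], [-0.003, 0.0, -1.0]]
ft_force: [-0.8, -3.1, 8.1]
finger_gap: 0.0124
finger_force: 69.4
torque [-0.25  0.24 -0.04] yaw 176.5
```

```bash
python3 -m handwheel '[[[0,0,-0.04,0,10],[0,0,-0.04,0,10],[0,0,-0.04,0,10],[0,0,-0.04,0,10],[0,0,0,0,10],[0,0,0,0,10],[0,0,0,0,10],[0,0,0,0,10]]]' 70
python3 q.py
```

```text
t: 12.97
tcp_pos: [0.5046, 0.1446, 0.1277]
tool_rot: [[-0.998, 0.061, 0.003], [0.061, 0.998, -0.0], [-0.003, 0.0, -1.0]]
ft_force: [2.6, -2.8, 6.4]
finger_gap: 0.0126
finger_force: 69.3
torque [-0.49 -0.41 -0.01] yaw 176.51
```

```bash
python3 -m handwheel '[[[0,0,-0.04,0,10],[0,0,-0.04,0,10],[0,0,-0.04,0,10],[0,0,0,0,10],[0,0,0,0,10],[0,0,0,0,10],[0,0,0,0,10],[0,0,0,0,10]]]' 70
python3 q.py
python3 -m handwheel '[[[0,0,-0.04,0,10],[0,0,-0.04,0,10],[0,0,-0.04,0,10],[0,0,-0.04,0,10],[0,0,0,0,10],[0,0,0,0,10],[0,0,0,0,10],[0,0,0,0,10]]]' 70
python3 q.py
```

```text
t: 13.63
tcp_pos: [0.5033, 0.1449, 0.1304]
tool_rot: [[-0.998, 0.061, -0.0], [0.061, 0.998, 0.0], [0.0, 0.0, -1.0]]
ft_force: [1.3, -0.9, 3.4]
finger_gap: 0.0119
finger_force: 69.0
torque [-0.02 -0.35 -0.01] yaw 176.5
t: 14.3
tcp_pos: [0.5031, 0.1446, 0.135]
tool_rot: [[-0.998, 0.061, -0.001], [0.061, 0.998, -0.0], [0.001, -0.0, -1.0]]
ft_force: [-0.6, -0.4, -1.0]
finger_gap: 0.0123
finger_force: 68.4
torque [-0.01  0.   -0.  ] yaw 176.5
```

```bash
python3 -m handwheel '[[[0,0,-0.2,0,10],[0,0,-0.4,0,10],[0,0,-0.4,0,10],[0,0,-0.4,0,10],[0,0,-0.4,0,10],[0,0,-0.4,0,10],[0,0,-0.4,0,10],[0,0,-0.4,0,10]]]' 70
python3 -m handwheel '[[[-0.05,-0.4,0,0,10],[-0.05,-0.72,0,0,10],[-0.05,-0.72,0,0,10],[-0.05,-0.72,0,0,10],[-0.05,-0.72,0,0,10],[-0.05,-0.72,0,0,10],[-0.05,-0.72,0,0,10],[-0.05,-0.72,0,0,10]]]' 70
python3 -m handwheel '[[[-0.05,-0.72,0,0,10],[-0.05,-0.72,0,0,10],[-0.05,-0.72,0,0,10],[-0.05,-0.72,0,0,10],[-0.05,-0.72,0,0,10],[-0.05,-0.72,0,0,10],[-0.05,-0.72,0,0,10],[-0.05,-0.72,0,0,10]]]' 70
python3 - <<'E'
from h import *
snap('scene','sc3.png');snap('side','si3.png');print(env.sense()['tcp_pos'],env.sense()['finger_force'])
f=lambda n,u,v:cv2.resize(cv2.imread('pics/'+n)[v:v+200,u:u+200],None,fx=2,fy=2)
cv2.imwrite('pics/o3.png',np.hstack([f('sc3.png',80,100),f('si3.png',220,150)]))
E
```

```text
t: 14.97
tcp_pos: [0.5036, 0.1448, 0.227]
tool_rot: [[-0.998, 0.061, 0.001], [0.061, 0.998, 0.0], [-0.001, 0.0, -1.0]]
ft_force: [0.3, 0.3, -1.0]
finger_gap: 0.0124
finger_force: 68.4
t: 15.63
tcp_pos: [0.5047, -0.0208, 0.2249]
tool_rot: [[-0.998, 0.061, -0.001], [0.061, 0.998, -0.0], [0.001, -0.0, -1.0]]
ft_force: [0.5, 0.9, -1.1]
finger_gap: 0.0119
finger_force: 68.4
t: 16.3
tcp_pos: [0.5059, -0.1939, 0.2248]
tool_rot: [[-0.998, 0.061, -0.001], [0.061, 0.998, 0.0], [0.001, -0.0, -1.0]]
ft_force: [0.4, 0.5, -0.4]
finger_gap: 0.0125
finger_force: 68.4
[ 0.50608268 -0.19551804  0.22482922] 68.46434354782104
```

View pics/o3.png

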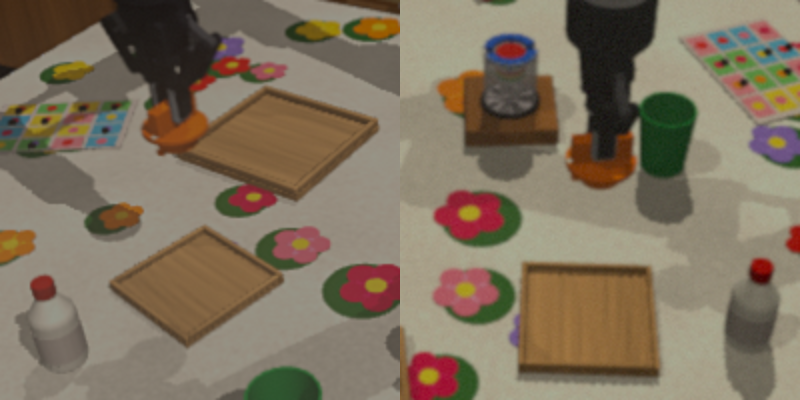

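The cap is held upright and the neck is open. The tray is clear at side (314,309), so I lower the cap.

```bash
python3 -m handwheel '[[[0,-0.2,0.6,0,10],[0,0,0.8,0,10],[0,0,0.8,0,10],[0,0,0.8,0,10],[0,0,0.8,0,10],[0,0,0.8,0,10],[0,0,0.8,0,10],[0,0,0.4,0,10]]]' 70
python3 -m handwheel '[[[0,0,0,0,10],[0,0,0,0,10],[0,0,0.05,0,10],[0,0,0.05,0,10],[0,0,0.05,0,10],[0,0,0.05,0,10],[0,0,0,0,10],[0,0,0,0,10]]]' 70
```

```text
t: 17.07
tcp_pos: [0.5037, -0.197, 0.0479]
tool_rot: [[-0.998, 0.061, -0.005], [0.061, 0.998, 0.002], [0.005, 0.002, -1.0]]
ft_force: [-0.4, -0.2, 0.2]
finger_gap: 0.0121
finger_force: 68.5
t: 17.73
tcp_pos: [0.5066, -0.1982, 0.0456]
tool_rot: [[-0.998, 0.061, 0.0], [0.061, 0.998, -0.0], [-0.0, -0.0, -1.0]]
ft_force: [0.6, 0.1, -0.5]
finger_gap: 0.0123
finger_force: 68.5
```

```bash
python3 -m handwheel '[[[0,0,0.04,0,10],[0,0,0.04,0,10],[0,0,0.04,0,10],[0,0,0.04,0,10],[0,0,0.04,0,10],[0,0,0.04,0,10],[0,0,0,0,10],[0,0,0,0,10]]]' 70
python3 -m handwheel '[[[0,0,0.02,0,10],[0,0,0.02,0,10],[0,0,0.02,0,10],[0,0,0.02,0,10],[0,0,0,0,10],[0,0,0,0,10],[0,0,0,0,10],[0,0,0,0,10]]]' 70
```

```text
t: 18.4
tcp_pos: [0.5064, -0.1981, 0.0379]
tool_rot: [[-0.998, 0.061, -0.0], [0.061, 0.998, 0.0], [0.0, 0.0, -1.0]]
ft_force: [0.4, 0.0, -0.3]
finger_gap: 0.0124
finger_force: 68.5
t: 19.07
tcp_pos: [0.5065, -0.1981, 0.0357]
tool_rot: [[-0.998, 0.061, 0.0], [0.061, 0.998, -0.0], [-0.0, -0.0, -1.0]]
ft_force: [-0.2, 0.4, -1.0]
finger_gap: 0.0122
finger_force: 68.5
```

```bash
python3 -m handwheel '[[[0,0,0.02,0,10],[0,0,0.02,0,10],[0,0,0,0,10],[0,0,0,0,10],[0,0,0,0,10],[0,0,0,0,10],[0,0,0,0,10],[0,0,0,0,10]]]' 70
python3 -m handwheel '[[[0,0,0.02,0,10],[0,0,0,0,10],[0,0,0,0,10],[0,0,0,0,10],[0,0,0,0,10],[0,0,0,0,10],[0,0,0,0,10],[0,0,0,0,10]]]' 70
```

```text
t: 19.73
tcp_pos: [0.5067, -0.1983, 0.0353]
tool_rot: [[-0.998, 0.061, 0.0], [0.061, 0.998, -0.0], [-0.0, -0.0, -1.0]]
ft_force: [-1.7, 1.0, 5.0]
finger_gap: 0.0121
finger_force: 69.2
t: 20.4
tcp_pos: [0.5067, -0.1983, 0.0353]
tool_rot: [[-0.998, 0.061, 0.0], [0.061, 0.998, -0.0], [-0.0, -0.0, -1.0]]
ft_force: [-3.0, 1.9, 9.2]
finger_gap: 0.0127
finger_force: 69.8
```

It touches the floor with 5 to 9 N, at the expected height. Now I ease off, open and retreat.

```bash
python3 -m handwheel '[[[0,0,-0.03,0,10],[0,0,0,0,10],[0,0,0,0,36],[0,0,0,0,36],[0,0,0,0,36],[0,0,0,0,36],[0,0,0,0,36],[0,0,0,0,36]]]' 70
python3 -m handwheel '[[[0,0,-0.1,0,36],[0,0,-0.3,0,36],[0,0,-0.5,0,36],[0,0,-0.6,0,36],[0,0,-0.6,0,36],[0,0,-0.6,0,36],[0,0,-0.6,0,36],[0,0,-0.6,0,36]]]' 70
python3 - <<'E'
from h import *
snap('wrist','w4.png');snap('side','si4.png')
f=lambda n,u,v:cv2.resize(cv2.imread('pics/'+n)[v:v+200,u:u+200],None,fx=2,fy=2)
cv2.imwrite('pics/o4.png',np.hstack([cv2.resize(cv2.imread('pics/w4.png')[60:360,130:430],(400,400)),f('si4.png',220,180)]))
E
```

```text
t: 21.07
tcp_pos: [0.5064, -0.198, 0.0346]
tool_rot: [[-0.998, 0.061, -0.0], [0.061, 0.998, 0.0], [0.0, 0.0, -1.0]]
ft_force: [0.0, -0.3, 0.4]
finger_gap: 0.0359
finger_force: 0.0
t: 21.73
tcp_pos: [0.5066, -0.1982, 0.1537]
tool_rot: [[-0.998, 0.061, 0.001], [0.061, 0.998, -0.0], [-0.001, -0.0, -1.0]]
ft_force: [-0.2, -0.6, -0.9]
finger_gap: 0.036
finger_force: 0.0
```

View pics/o4.png

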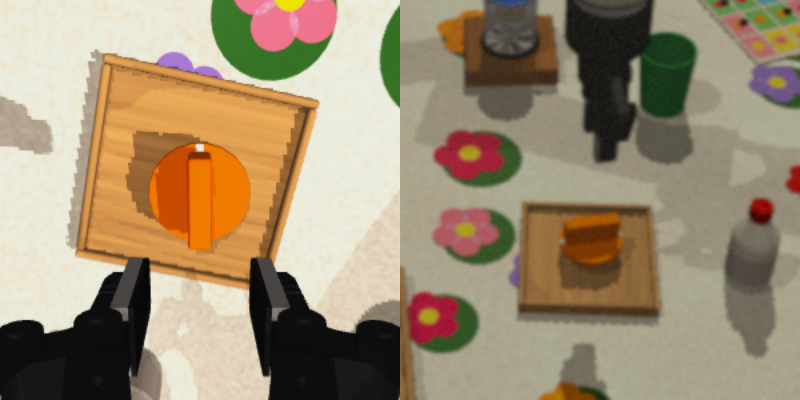

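The cap stands upright near the middle of the small tray, at wrist crop (200,193) and side crop (590,238), and the gripper is clear.

```bash
python3 -m handwheel '[[[0,0,0,0,36],[0,0,0,0,36],[0,0,0,0,36],[0,0,0,0,36],[0,0,0,0,36],[0,0,0,0,36],[0,0,0,0,36],[0,0,0,0,36]]]' 70 | head -2
python3 -c "
from bench import env
print(env.close_job())"
```

```text
t: 22.5
tcp_pos: [0.5064, -0.1981, 0.1515]
the job is handed in; nothing more can be done
None
```

I pressed the cap down, twisted it to its stop, lifted it off and set it upright in the small tray, then let go and handed the job in after about 22.5 s on the robot's clock; the hand-in gave no verdict.

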